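# Blank off the manifold and hold the reference flask pressed on its sprung port

### The arm

A 6-joint arm with a two-finger parallel gripper is mounted at the origin on the work surface. World frame = base frame: x ahead of the robot, y to its left, z up, the work surface at z = 0. Lengths are in m, angles in rad, forces in N, time in s.
With the tool pointing down it reaches from about 0.3 to 0.875 m from the base axis. Payload 6.4 kg.
Tool frame: the origin (TCP) lies where the fingers leave the gripper's body, on its centre line; the fingertips stand 73 mm ahead of it and the grasp point (between the pads) lies 54 mm ahead of it (manip.grip_point_offset is the distance from the TCP to the grasp point, in m); z points along the fingers, y is the line along which they close (so a half turn about z gives the same grasp; the last joint's range is limited). The gripper opens to 85 mm and grips with 20 to 120 N. Pads are 22 mm wide; open, the fingers measure 114 mm over their backs; the gripper's body (76 mm by 85 mm) begins 54 mm behind the grasp point. The pads swing forward as they close: fully open they stand 13 mm farther back than shut.
Start: joints at [-1.413, 0.181, 1.607, -0, 1.354, -0.206], TCP at [0.205, -0.537, 0.304] pointing down, gripper open.
Joint ranges: [-2.99, 2.99], [-0.89, 2.07], [0.3, 2.58], [-1.14, 4.28], [0, 2.63], [-3.12, 3.12]. Speed limits (rad/s): [2.57, 2.57, 3.01, 3.14, 3.14, 3.14].

### API

Orientations are given as a 3x3 rotation matrix whose columns are the frame's x, y, z axes.
In Python, from rig import manip, imaging, order, spotter gives the robot as it stands.
- The arm moves only by the tool move_arm, never from a script. Its argument "series" is text: rows parted by semicolons, each of 7 numbers parted by spaces: the shift along the world's x, y, z as a fraction of full scale, then the turn, a rotation vector about the world's x, y, z as a fraction of full scale, then the opening, from -1 (shut) to 1 (fully open), so that 0 is half open. A call has 1 to 10 rows; each row is the pose to reach, as a shift and turn from the pose commanded when the call began; what a row does not reach only later rows make up. Full scale, the value 1, is 300 mm for a shift and 90 degrees for a turn. A row lasts 1/12 s, in which the tool goes at most 41.7 mm and 7.16 degrees, less where a joint would pass 70% of its speed; a pose out of reach is approached as far as the arm can. A call with a number of a shift or a turn outside -1 to 1 is refused whole. A call with a gripper value outside its range is refused whole. The fingers move at their own pace and stop on an object; "squeeze" is the grip in N (left out, the last holds). Time passes only in rows, so rows that repeat a pose let the fingers close. It gives the time, the measured TCP pose, the force, the opening and the grip force at its end, in the units of the state.
- manip.get_obs(): the state, without advancing time (a new reading comes with each control period).
- imaging.capture(name): name is "scene" or "top" or "wrist"; returns (picture, depth): 420x560x3 uint8, red, green, blue; 420x560 float32, m along the optical axis (not along the pixel's ray), 0 where there is no reading.
- imaging.camera_model(name): a dict with "camera_matrix" (3x3 intrinsics, pixels), "position" and "attitude" of the camera in the world. Camera axes: x right, y up, looking along -z (the intrinsics and any distortion apply to the point x, -y, -z); pixel columns grow to the right and rows downward; lengths in m; the calibration is good to about 2 mm. A picture is of the moment at which its call begins: read the wrist's pose just before it. camera_model takes no time and is no camera call; for the wrist camera it gives the pose at the moment of the call.
- order.sign_off(): hands the job in; it is judged then, once.
Trained networks look in the newest picture that a camera, given by its name, has taken for a name from the list of things; names that differ only in an ending like _2 or _b are one class to them, and where a whole thing is asked for, a point or a joint stands for the part that bears it (a point fixed in the world has none). Each returns a list of dicts, best first, with "conf" (0 to 1); they miss things now and then, are a little off and sometimes report something else, mostly with a low value. They report only what shows in the picture. A call takes as long as a camera call.
- spotter.spot_in(name, camera): "point" ([x, y, z] in m, in the coordinates of the camera as it stood for that picture, good to about 4 mm: the middle of the surface that is visible of it).
- spotter.masks_of(name, camera): "region" (420x560 bool, what is visible of it).
The state is a dict: "clock": time; "joint_pos": joint angles; "qvel": joint speeds; "tau": joint torques, N m; "ee_pos": TCP position; "tool_rot": TCP orientation; "ft_force": force on the tool from outside, world axes, zero at the start; "moment": the same for the moment, N m; "finger_gap": finger opening in m; "grasp_force": force on a finger pad.
Only numpy, scipy, OpenCV 4.12 (cv2) and the standard library are available. Lean on these libraries where they do the work, as an engineer would, in place of code of your own. Each camera call takes 0.05 s, during which the arm holds its last target. There are 200 camera calls.

### The job

On the white test manifold, turn the knurled chuck sleeve clockwise until its three jaws grip the brass plug firmly. Then pick up the round steel flask, set it foot-down and upright in the sprung ring cradle, and press it down as far as the springs will let it go. Finish while still holding the flask pressed down, with the plug still gripped, and leave the other things on the bench where they are.

Things in the scene. Friction and masses are not known exactly. Their poses are not given: they have to be found in the camera images.
- rig: test manifold, fixed to the bench: white base plate 130 x 330 mm, 12 mm thick, long along its y axis; x y z axes of the plate, z up, origin at the middle of its underside on the bench. A brass bar with a small face-up dial (top 37 mm above the bench) lies in the middle; the chuck is centred 90 mm from the origin at +y, the sprung cradle 90 mm from it at -y. Nothing within 60 mm of the chuck axis is higher than 37 mm except the chuck itself.
- chuck_center (a point): point on the chuck's vertical axis at the height of the sleeve's top face, 72 mm above the bench. The sleeve is a round knurled steel cylinder of 50 mm diameter, its side running from 34 to 72 mm above the bench, on a fixed mount of 62 mm diameter (up to 32 mm). Grip its side across the diameter from above. Three small jaws stand on its top face up to 85 mm, within 22 mm of the axis; the plug in the middle reaches 102 mm above the bench.
- sleeve (a joint): turn of the chuck sleeve about its vertical axis in rad, grows clockwise seen from above, starts at 0 to 0.45. It stays where it is left (about 0.12 N m of friction). The jaws move inward 4.17 mm per rad and touch the plug at about 1.2; beyond that it turns stiffly only a little farther and grips harder (turned on by about 0.1 to 0.2 rad of hand motion it is firm).
- jaw_0: one of the three chuck jaws (10 x 8 x 12 mm dark steel blocks, 120 degrees apart, sliding radially together); origin on the chuck's axis 73 mm above the bench, it moves with the jaw, x pointing outward to the jaw
- jaw_1: second jaw, as jaw_0
- jaw_2: third jaw, as jaw_0
- plug: brass blanking plug, 14 mm diameter, 70 mm long with an 18 mm head in its top 6 mm, standing loosely in the chuck's guide bore (1.5 mm clearance all round, foot 32 mm above the bench); origin at the middle of its foot, z along it
- flask: stainless round flask, about 280 g, 113 mm tall, standing upright on the bench on a flat foot: foot 36 mm diameter and 12 mm high, ball 68 mm diameter centred 38 mm above the foot's underside, straight neck 24 mm diameter from the ball (at about 70 mm) to the top at 113 mm. Origin at the middle of the foot's underside, z up the neck. Grip the neck from above.
- cradle_top (a point): middle of the top face of the sprung ring, 62 mm above the bench when free; it moves with the ring. The ring is aluminium, 68 mm outside and 48 mm inside diameter, 10 mm high, with three lugs on coil springs whose guide pins (6 mm, 46 mm from the axis) end 68 mm above the bench. The ball rests on the ring's inner top edge, the foot hangs freely inside: when seated the flask's origin lies 14 mm below this point.
- cradle (a joint): how far the sprung ring is pressed down, m: 0 free, 0.014 at its stop. It starts to yield at about 5 N and needs about 12 N at the stop; it springs back when let go. The flask's own weight does not move it.
- dial_gauge: bystander: steel dial gauge lying face up, 68 mm diameter, 28 mm high, with a brass stem to 50 mm from its middle; origin under the middle of the disc
- spanner: bystander: steel wrench lying on the bench, 150 mm long; origin under it
- spool: bystander: wire spool 50 mm diameter, 30 mm high, origin under its middle
- adaptor: bystander: stepped brass fitting, 26 mm diameter, 38 mm high, origin under its middle
- oil_bottle: bystander: white bottle 40 mm diameter, 90 mm high, origin under its middle

How it is judged:
By the outcome, as a careful person would: the job done as asked, in the order asked, and still so for the second after the job is handed in, while the arm keeps its last pose, push and grip.
It also fails if it takes over 58 s, if anything falls off the work surface, if the arm or the gripper's body presses on something with over 40 N, if the wrist force passes 120 N, or if a joint passes its speed limit or range.

## Working session

There is one attempt and no reset: what is moved stays moved. The work goes in short steps, Python scripts to look and compute and a tool call to move; the robot and the scene stay as the last step left them, time stands still between calls to the robot, and variables do not carry over. Pictures are saved under pics/ and viewed, at most 10 in all, crops included, and the job is handed in when it is done.

Besides the shell and the picture viewer there is one more tool, called after ">>>" as name(argument=value, ...) on one line, values as JSON. move_arm: Moves the arm, as the interface text tells. Its arguments: {"type":"object","properties":{"series":{"type":"string"},"squeeze":{"type":"number"}},"required":["series"]}

```bash
ls; mkdir -p pics; cat > h.py <<'E'
import numpy as np, cv2
from rig import manip, imaging, order, spotter
def cap(n,save=None):
    m=imaging.camera_model(n); p,d=imaging.capture(n)
    if save: cv2.imwrite('pics/'+save,p[:,:,::-1])
    return m,p,d
def w(m,pt): return np.array(m['attitude'])@np.array(pt)+np.array(m['position'])
def cloud(m,d,mask):
    v,u=np.nonzero(mask&(d>0)); K=np.array(m['camera_matrix']); z=d[v,u]
    return np.c_[(u-K[0,2])/K[0,0]*z,-(v-K[1,2])/K[1,1]*z,-z]@np.array(m['attitude']).T+np.array(m['position'])
E
python3 - <<'E'
from h import *
for c in ['top','scene']:
    m,p,d=cap(c,c+'1.png')
    print(c,np.round(m['position'],3),np.array(m['camera_matrix']).round(1).tolist(),[k for k in m])
    for n in ['chuck_center','cradle_top','flask','rig','plug','jaw_0','sleeve','cradle','oil_bottle','adaptor','dial_gauge','spool','spanner']:
        r=spotter.spot_in(n,c)
        print(n,[(round(x['conf'],2),w(m,x['point']).round(3).tolist()) for x in r[:3]])
print(manip.get_obs(),manip.grip_point_offset)
E
```

```text
pics
top [0.405 0.061 1.215] [[511.9, 0.0, 283.2], [0.0, 511.9, 216.4], [0.0, 0.0, 1.0]] ['camera_matrix', 'position', 'attitude']
chuck_center [(0.75, [0.592, -0.056, 0.013]), (0.44, [0.495, 0.354, 0.028])]
cradle_top [(0.68, [0.627, -0.134, 0.061])]
flask [(0.63, [0.5, 0.207, 0.058])]
rig [(0.67, [0.592, -0.052, 0.01])]
plug [(0.5, [0.576, 0.034, 0.101])]
jaw_0 []
sleeve [(0.63, [0.572, 0.032, 0.067])]
cradle []
oil_bottle [(0.53, [0.687, 0.337, 0.062])]
adaptor []
dial_gauge [(0.68, [0.499, 0.351, 0.029])]
spool [(0.76, [0.37, 0.203, 0.027])]
spanner [(0.62, [0.368, -0.027, 0.009])]
scene [0.929 0.48  0.549] [[386.0, 0.0, 283.6], [0.0, 386.0, 212.4], [0.0, 0.0, 1.0]] ['camera_matrix', 'position', 'attitude']
chuck_center [(0.59, [0.61, -0.024, 0.008]), (0.56, [0.593, 0.043, 0.078])]
cradle_top [(0.94, [0.623, -0.13, 0.06]), (0.33, [0.686, 0.176, 0.019])]
flask [(0.57, [0.516, 0.225, 0.062]), (0.45, [0.508, 0.352, 0.026])]
rig [(0.7, [0.609, -0.026, 0.015])]
plug []
jaw_0 [(0.36, [0.595, 0.042, 0.079])]
sleeve [(0.61, [0.588, 0.046, 0.059])]
cradle [(0.61, [0.625, -0.131, 0.059])]

[... 308 characters left out ...]
       1.35380639e+00, -2.06293646e-01]), 'qvel': array([ 0.00034123,  0.00141393, -0.00168964, -0.00013033,  0.00047513,
        0.00016023]), 'tau': array([-1.54677819e-03, -4.44843185e+01, -3.51677585e+01, -4.17306965e-04,
        6.80005360e-04,  3.65217190e-09]), 'ee_pos': array([ 0.2046188 , -0.53738616,  0.30388515]), 'tool_rot': array([[ 9.34555607e-01,  3.55817111e-01, -1.61462939e-06],
       [ 3.55817111e-01, -9.34555607e-01,  1.58851386e-05],
       [ 4.14324318e-06, -1.54200581e-05, -1.00000000e+00]]), 'ft_force': array([ 1.79586428, -0.05295425,  0.65038233]), 'moment': array([-0.00543336,  0.04983378, -0.00537166]), 'grasp_force': 0.0, 'finger_gap': 0.08521468782216135} 0.0539
```

```bash
python3 - <<'E'
from h import *
m,p,d=cap('top')
C=cloud(m,d,d>0)
def sel(c,r,z0,z1):
    return C[(np.hypot(C[:,0]-c[0],C[:,1]-c[1])<r)&(C[:,2]>z0)&(C[:,2]<z1)]
for n,c,r,z0,z1 in [('plug',(.576,.034),.02,.094,.11),('sleeve',(.576,.034),.03,.065,.077),('neck',(.505,.21),.04,.1,.13),('ball',(.505,.21),.045,.05,.075),('ring',(.627,-.134),.036,.055,.066),('adaptor',(.687,.176),.03,.015,.05),('oil',(.69,.34),.04,.02,.12)]:
    q=sel(c,r,z0,z1)
    if len(q)<4: print(n,len(q)); continue
    e=cv2.minEnclosingCircle(q[:,:2].astype(np.float32))
    print(n,len(q),np.median(q[:,2]).round(4),q.mean(0).round(4),np.round(e[0],4),round(e[1],4))
im=cv2.imread('pics/top1.png'); 
s=cv2.imread('pics/scene1.png'); cv2.imwrite('pics/both.png',np.vstack([cv2.resize(im,(400,300)),cv2.resize(s,(400,300))]))
cv2.imwrite('pics/t2.png',cv2.resize(im,(800,600)))
E
```

```text
plug 51 0.102 [0.5762 0.0339 0.1021] [0.5766 0.0341] 0.0086
sleeve 269 0.0721 [0.5752 0.0344 0.072 ] [0.5766 0.0339] 0.0255
neck 99 0.112 [0.5026 0.212  0.1121] [0.5028 0.2124] 0.012
ball 468 0.0616 [0.5008 0.2098 0.0613] [0.5028 0.2119] 0.0326
ring 280 0.0611 [ 0.6292 -0.1324  0.0611] [ 0.6271 -0.1341] 0.0359
adaptor 74 0.0336 [0.6785 0.1688 0.0286] [0.68   0.1686] 0.0126
oil 302 0.0614 [0.6826 0.3373 0.0621] [0.687  0.3415] 0.0201
```

View pics/t2.png

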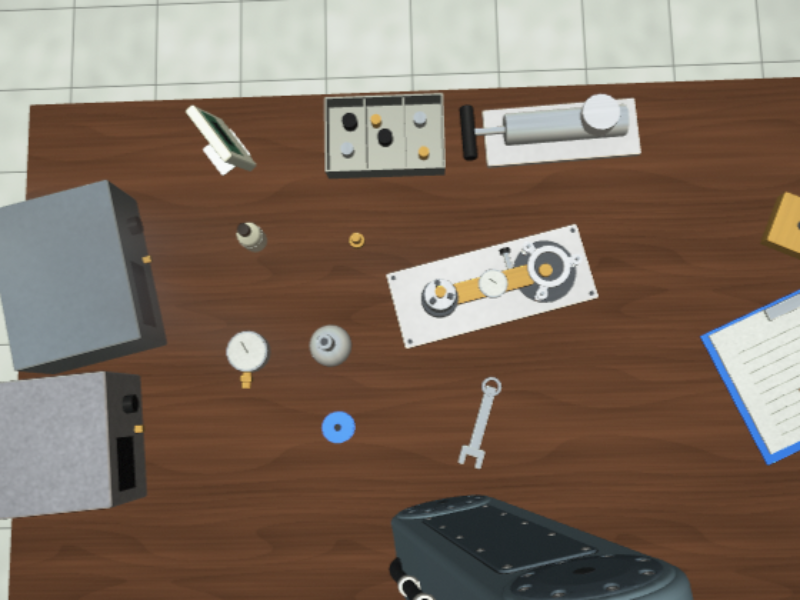

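View pics/scene1.png

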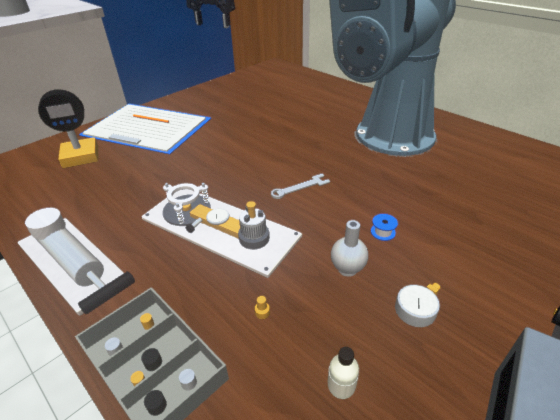

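The overview shows the chuck at (440,295), the cradle at (545,268) and the flask at (330,345) in the top picture. The depth fits agree with these positions. I'll head above the chuck.

>>> move_arm(series="0.6 0.95 0 0 0 0.5 1;0.6 0.95 0 0 0 0.5 1;0.6 0.95 0 0 0 0.5 1;0.6 0.95 0 0 0 0.5 1;0.6 0.95 0 0 0 0.5 1;0.6 0.95 0 0 0 0.5 1;0.6 0.95 0 0 0 0.5 1;0.6 0.95 0 0 0 0.5 1;0.6 0.95 0 0 0 0.5 1")

```text
clock: 2.2
ee_pos: [0.387, -0.2471, 0.3041]
tool_rot: [[0.404, 0.915, 0.002], [0.915, -0.404, 0.002], [0.002, 0.001, -1.0]]
ft_force: [-0.3, 0.2, 0.6]
finger_gap: 0.0853
grasp_force: 0.0
```

>>> move_arm(series="0.64 0.955 0 0 0 0 1;0.64 0.955 0 0 0 0 1;0.64 0.955 0 0 0 0 1;0.64 0.955 0 0 0 0 1;0.64 0.955 0 0 0 0 1;0.64 0.955 0 0 0 0 1;0.64 0.955 0 0 0 0 1;0.64 0.955 0 0 0 0 1;0.64 0.955 0 0 0 0 1;0.64 0.955 0 0 0 0 1")

```text
clock: 3.03
ee_pos: [0.5777, 0.0365, 0.3036]
tool_rot: [[0.406, 0.914, 0.0], [0.914, -0.406, 0.0], [0.0, -0.0, -1.0]]
ft_force: [-0.9, -0.6, 0.2]
finger_gap: 0.0854
grasp_force: 0.0
```

```bash
python3 - <<'E'
from h import *
o=manip.get_obs(); m,p,d=cap('wrist','w1.png')
print(o['ee_pos'].round(4),o['joint_pos'].round(3),o['moment'].round(3))
C=cloud(m,d,d>0)
c=(.5766,.034)
for n,r,z0,z1 in [('plug',.02,.094,.11),('sleeve',.03,.066,.078),('jaws',.025,.08,.09)]:
    q=C[(np.hypot(C[:,0]-c[0],C[:,1]-c[1])<r)&(C[:,2]>z0)&(C[:,2]<z1)]
    e=cv2.minEnclosingCircle(q[:,:2].astype(np.float32)); print(n,len(q),np.median(q[:,2]).round(4),np.round(e[0],4),round(e[1],4))
E
```

```text
[0.5777 0.0365 0.3036] [-0.142  0.19   1.597  0.     1.355  0.276] [ 0.02   0.001 -0.011]
plug 319 0.1016 [0.5773 0.0356] 0.009
sleeve 1396 0.072 [0.5774 0.0358] 0.0254
jaws 288 0.0842 [0.5772 0.0357] 0.0216
```

View pics/w1.png

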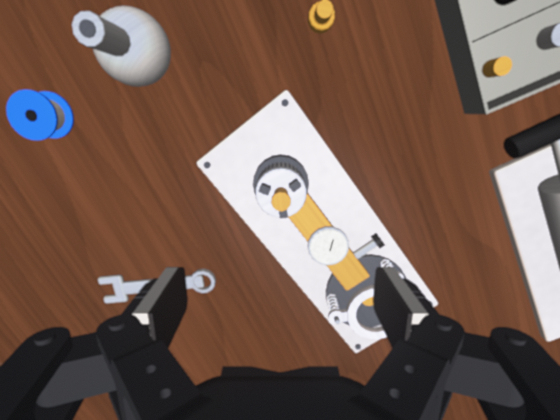

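The wrist view has the chuck at (280,190), centred near (0.577, 0.0355) in the world, and the path down is clear. I'll descend and grip the sleeve.

>>> move_arm(series="-0.002 -0.003 -0.13 0 0 0 1;-0.002 -0.003 -0.26 0 0 0 1;-0.002 -0.003 -0.39 0 0 0 1;-0.002 -0.003 -0.5 0 0 0 1;-0.002 -0.003 -0.57 0 0 0 1;-0.002 -0.003 -0.61 0 0 0 1;-0.002 -0.003 -0.63 0 0 0 1;-0.002 -0.003 -0.63 0 0 0 1;-0.002 -0.003 -0.63 0 0 0 1")

```text
clock: 3.83
ee_pos: [0.5768, 0.0324, 0.1162]
tool_rot: [[0.41, 0.912, 0.002], [0.912, -0.41, -0.0], [0.0, 0.002, -1.0]]
ft_force: [-0.2, 0.4, 0.1]
finger_gap: 0.0853
grasp_force: 0.0
```

>>> move_arm(series="0 0 0 0 0 0 -0.3;0 0 0 0 0 0 -0.3;0 0 0 0 0 0 -0.3;0 0 0 0 0 0 -0.3;0 0 0 0 0 0 -0.3;0 0 0 0 0 0 -0.3;0 0 0 0 0 0 -0.3;0 0 0 0 0 0 -0.3", squeeze=70)

```text
clock: 4.5
ee_pos: [0.5768, 0.0332, 0.1167]
tool_rot: [[0.409, 0.913, 0.002], [0.913, -0.409, -0.001], [0.0, 0.002, -1.0]]
ft_force: [-3.5, -0.2, 7.8]
finger_gap: 0.0484
grasp_force: 71.5
```

>>> move_arm(series="0 0.004 0 0 0 -0.05 -0.3;0 0.004 0 0 0 -0.1 -0.3;0 0.004 0 0 0 -0.15 -0.3;0 0.004 0 0 0 -0.2 -0.3;0 0.004 0 0 0 -0.25 -0.3;0 0.004 0 0 0 -0.3 -0.3;0 0.004 0 0 0 -0.35 -0.3;0 0.004 0 0 0 -0.4 -0.3;0 0.004 0 0 0 -0.4 -0.3;0 0.004 0 0 0 -0.4 -0.3")

```text
clock: 5.33
ee_pos: [0.5757, 0.0344, 0.1166]
tool_rot: [[0.867, 0.498, -0.001], [0.498, -0.867, -0.001], [-0.001, 0.0, -1.0]]
ft_force: [-7.5, -0.8, 12.8]
finger_gap: 0.0483
grasp_force: 72.2
```

```bash
python3 - <<'E'
from h import *
o=manip.get_obs(); print(o['ee_pos'].round(4),o['joint_pos'].round(3),o['moment'].round(3),o['ft_force'].round(1),o['tau'].round(3))
E
```

```text
[0.5757 0.0344 0.1166] [-1.460e-01  4.200e-01  1.723e+00 -1.000e-03  9.990e-01  9.040e-01] [-0.249  1.163 -0.097] [-7.5 -0.8 12.8] [  0.232 -44.006 -28.324   0.505  -2.267   0.052]
```

>>> move_arm(series="0 0.002 0 0 0 -0.05 -0.3;0 0.002 0 0 0 -0.1 -0.3;0 0.002 0 0 0 -0.15 -0.3;0 0.002 0 0 0 -0.2 -0.3;0 0.002 0 0 0 -0.23 -0.3;0 0.002 0 0 0 -0.23 -0.3")

```text
clock: 5.83
ee_pos: [0.5754, 0.0354, 0.1166]
tool_rot: [[0.988, 0.157, -0.002], [0.157, -0.988, -0.0], [-0.002, -0.0, -1.0]]
ft_force: [-9.1, 1.8, 13.7]
finger_gap: 0.0483
grasp_force: 72.3
```

```bash
cat > s.py <<'E'
from h import *
o=manip.get_obs(); R=o['tool_rot']; print(o['clock'],o['ee_pos'].round(4),'yaw',np.degrees(np.arctan2(R[1,0],R[0,0])).round(1),o['joint_pos'].round(3),o['moment'].round(3),o['ft_force'].round(1),round(o['finger_gap'],4),o['grasp_force'])
E
python3 s.py; python3 - <<'E'
from h import *
m,p,d=cap('wrist','w2.png')
cv2.imwrite('pics/w2c.png',cv2.resize(p[100:300,180:400,::-1],None,fx=3,fy=3,interpolation=cv2.INTER_CUBIC)[:600])
E
```

```text
5.8333 [0.5754 0.0354 0.1166] yaw 9.0 [-0.144  0.42   1.724 -0.     1.     1.269] [-0.05   1.368 -0.116] [-9.1  1.8 13.7] 0.0483 72.32767224311829
```

View pics/w2c.png

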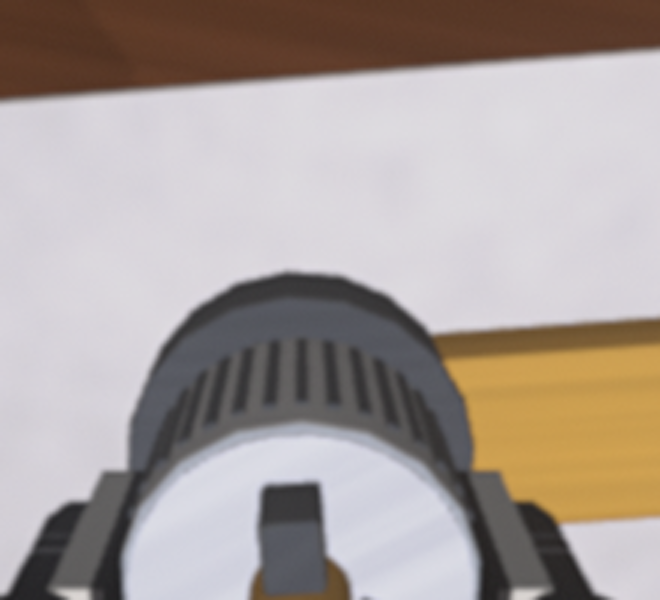

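The crop shows the jaw (290,540) nearly at the plug head, and the fingers hold the sleeve symmetrically. I'll go on in small steps and watch the moment.

>>> move_arm(series="0.003 0 0 0 0 -0.04 -0.3;0.003 0 0 0 0 -0.08 -0.3;0.003 0 0 0 0 -0.12 -0.3;0.003 0 0 0 0 -0.12 -0.3", squeeze=90)

```text
clock: 6.22
ee_pos: [0.5755, 0.0359, 0.1167]
tool_rot: [[1.0, -0.031, -0.004], [-0.031, -1.0, 0.0], [-0.004, -0.0, -1.0]]
ft_force: [-13.3, 2.7, 19.4]
finger_gap: 0.0481
grasp_force: 89.4
```

```bash
python3 s.py
```

```text
6.2167 [0.5755 0.0359 0.1167] yaw -1.8 [-0.143  0.421  1.722 -0.     1.003  1.458] [0.175 1.898 0.078] [-13.3   2.7  19.4] 0.0481 89.42239165306091
```

>>> move_arm(series="0 0 0 0 0 -0.03 -0.3;0 0 0 0 0 -0.06 -0.3;0 0 0 0 0 -0.06 -0.3")

```text
clock: 6.47
ee_pos: [0.5755, 0.0361, 0.1167]
tool_rot: [[0.992, -0.124, -0.004], [-0.124, -0.992, 0.001], [-0.004, -0.0, -1.0]]
ft_force: [-12.7, 3.1, 18.4]
finger_gap: 0.0478
grasp_force: 89.4
```

```bash
python3 s.py
```

```text
6.4667 [0.5755 0.0361 0.1167] yaw -7.1 [-0.143  0.421  1.722  0.     1.003  1.551] [0.316 1.949 0.128] [-12.7   3.1  18.4] 0.0478 89.43905711174011
```

```bash
python3 - <<'E'
from h import *
m,p,d=cap('wrist','w3.png')
s=cap('scene','s3.png')[1]
a=cv2.resize(cv2.imread('pics/w1.png')[140:240,230:330],(400,400),interpolation=cv2.INTER_CUBIC)
b=p[160:420,150:410,::-1]; b=cv2.resize(b,(400,400))
s1=cv2.imread('pics/scene1.png')[185:265,200:300]; s3=s[185:265,200:300,::-1]
r=np.hstack([cv2.resize(s1,(400,200),interpolation=cv2.INTER_CUBIC),cv2.resize(s3,(400,200),interpolation=cv2.INTER_CUBIC)])
cv2.imwrite('pics/c3.png',np.vstack([np.hstack([a,b]),r]))
C=cloud(m,d,d>0)
q=C[(np.hypot(C[:,0]-.577,C[:,1]-.0355)<.023)&(C[:,2]>.08)&(C[:,2]<.088)]
print(len(q)); 
for n in ['jaw_0']: print([(x['conf'],w(m,x['point'])) for x in spotter.spot_in(n,'wrist')])
E
```

```text
1741
[(0.94, array([0.57467503, 0.0266732 , 0.08578202])), (0.82, array([0.59341753, 0.0366224 , 0.08267362])), (0.55, array([0.57365979, 0.04514554, 0.08327166]))]
```

View pics/c3.png

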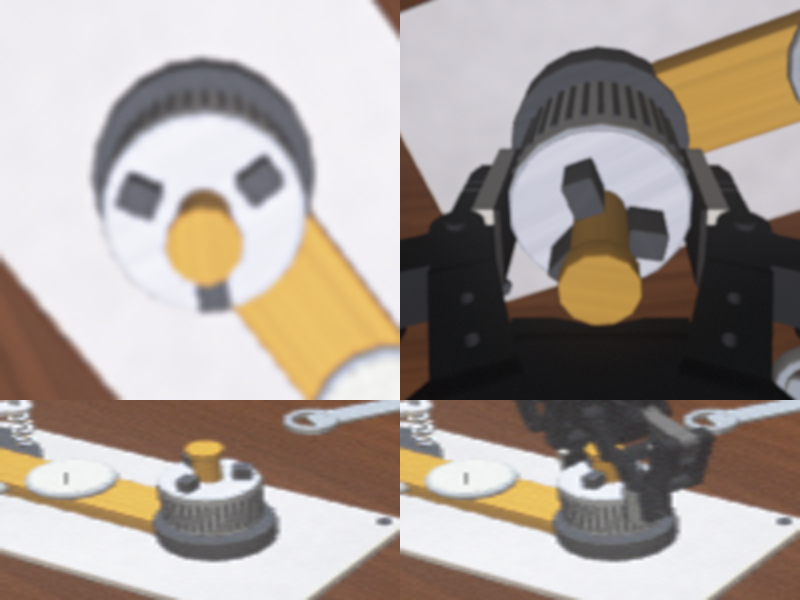

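Jaws keep their bearing and slide inward: they have closed onto the plug's shank in the right-hand crop at (585,190) and (650,235). Next I'll measure their radius.

```bash
python3 - <<'E'
from h import *
m,p,d=cap('wrist')
C=cloud(m,d,d>0)
D=np.hypot(C[:,0]-.5772,C[:,1]-.0356)
for z0,z1 in [(.0825,.0875)]:
    k=(D<.025)&(D>.0095)&(C[:,2]>z0)&(C[:,2]<z1); q=C[k]
    a=np.degrees(np.arctan2(q[:,1]-.0356,q[:,0]-.5772))
    h,e=np.histogram(a,36,(-180,180)); print(h)
    for lo in range(-180,180,20):
        s=(a>=lo)&(a<lo+20)
        if s.sum()>15: print(lo,s.sum(),np.percentile(D[k][s],[2,50,98]).round(4))
q=C[(D<.02)&(C[:,2]>.095)&(C[:,2]<.106)]; print('plug',np.round(cv2.minEnclosingCircle(q[:,:2].astype(np.float32)),4) if 0 else cv2.minEnclosingCircle(q[:,:2].astype(np.float32)))
E
```

```text
[  0   0   0   0   0  17  92 128 143  91   6   0   0   0   0   0   1  61
 147 134 114  16   0   0   5  26  28  20   9  62  30   1   0   0   0   0]
-140 17 [0.0096 0.011  0.0147]
-120 220 [0.0098 0.0139 0.0249]
-100 234 [0.0097 0.0141 0.0249]
-20 62 [0.0097 0.0122 0.0161]
0 281 [0.0099 0.0145 0.0174]
20 130 [0.0096 0.0132 0.0173]
60 31 [0.024  0.0246 0.025 ]
80 48 [0.024  0.0245 0.025 ]
100 71 [0.0098 0.0131 0.0162]
120 31 [0.0131 0.015  0.0168]
plug ((0.5776522159576416, 0.03526695817708969), 0.00964798592031002)
```

>>> move_arm(series="0 0 0 0 0 -0.03 -0.3;0 0 0 0 0 -0.06 -0.3;0 0 0 0 0 -0.06 -0.3")

```text
clock: 6.92
ee_pos: [0.5755, 0.0364, 0.1167]
tool_rot: [[0.976, -0.216, -0.004], [-0.216, -0.976, 0.001], [-0.004, -0.0, -1.0]]
ft_force: [-12.8, 4.8, 17.2]
finger_gap: 0.0478
grasp_force: 89.5
```

```bash
python3 s.py
```

```text
6.9167 [0.5755 0.0364 0.1167] yaw -12.5 [-1.430e-01  4.210e-01  1.722e+00  1.000e-03  1.003e+00  1.645e+00] [0.596 1.965 0.269] [-12.8   4.8  17.2] 0.0478 89.47377920150757
```

>>> move_arm(series="0 0 0 0 0 -0.03 -0.3;0 0 0 0 0 -0.06 -0.3;0 0 0 0 0 -0.08 -0.3;0 0 0 0 0 -0.08 -0.3", squeeze=100)

```text
clock: 7.25
ee_pos: [0.5756, 0.0367, 0.1168]
tool_rot: [[0.942, -0.335, -0.003], [-0.335, -0.942, 0.001], [-0.004, -0.0, -1.0]]
ft_force: [-12.7, 5.8, 18.4]
finger_gap: 0.0477
grasp_force: 99.7
```

```bash
python3 s.py
```

```text
7.25 [0.5756 0.0367 0.1168] yaw -19.6 [-1.420e-01  4.210e-01  1.722e+00  1.000e-03  1.003e+00  1.770e+00] [0.761 1.813 0.521] [-12.7   5.8  18.4] 0.0477 99.67812895774841
```

Jaw outer radius is about 17.4 mm, which matches contact with the plug. The moment has climbed to about 0.6 N m above its free-turning value, so the grip is firm. I'll release, rise and go to the flask.

>>> move_arm(series="0 0 0 0 0 0 1;0 0 0 0 0 0 1;0 0 0 0 0 0 1;0 0 0 0 0 0 1;0 0 0.1 0 0 0 1;0 0 0.22 0 0 0 1;0 0 0.35 0 0 0 1;0 0 0.48 0 0 0 1;0 0 0.6 0 0 0 1;0 0 0.6 0 0 0 1")

```text
clock: 8.08
ee_pos: [0.5805, 0.0344, 0.3041]
tool_rot: [[0.942, -0.336, 0.014], [-0.336, -0.942, -0.002], [0.014, -0.003, -1.0]]
ft_force: [1.7, -0.1, 1.1]
finger_gap: 0.0856
grasp_force: 0.0
```

>>> move_arm(series="-0.24 0.58 0 0 0 0.3 1;-0.24 0.58 0 0 0 0.3 1;-0.24 0.58 0 0 0 0.3 1;-0.24 0.58 0 0 0 0.3 1;-0.24 0.58 0 0 0 0.3 1;-0.24 0.58 0 0 0 0.3 1;-0.24 0.58 0 0 0 0.3 1;-0.24 0.58 0 0 0 0.3 1")

```text
clock: 8.75
ee_pos: [0.5053, 0.2085, 0.2947]
tool_rot: [[0.992, 0.128, 0.0], [0.128, -0.992, -0.0], [0.0, 0.0, -1.0]]
ft_force: [-0.4, 1.0, -0.3]
finger_gap: 0.0851
grasp_force: 0.0
```

```bash
python3 s.py; python3 - <<'E'
from h import *
def fit(C,c,r,z0,z1,n):
    q=C[(np.hypot(C[:,0]-c[0],C[:,1]-c[1])<r)&(C[:,2]>z0)&(C[:,2]<z1)]
    if len(q)<5: print(n,len(q));return
    e=cv2.minEnclosingCircle(q[:,:2].astype(np.float32)); print(n,len(q),np.median(q[:,2]).round(4),np.round(e[0],4),round(e[1],4))
for cam in ['wrist','top']:
    m,p,d=cap(cam,cam+'4.png'); C=cloud(m,d,d>0); print(cam)
    fit(C,(.503,.2125),.03,.108,.118,'neck'); fit(C,(.503,.2125),.045,.045,.065,'ball')
    fit(C,(.577,.035),.0225,.080,.09,'jaws'); fit(C,(.577,.035),.02,.095,.107,'plug')
E
```

```text
8.75 [0.5053 0.2085 0.2947] yaw 7.3 [ 1.740e-01  1.260e-01  1.688e+00 -1.000e-03  1.327e+00  1.617e+00] [-0.004  0.03  -0.003] [-0.4  1.  -0.3] 0.0851 0.0
wrist
neck 623 0.1126 [0.5037 0.2148] 0.012
ball 1737 0.0579 [0.504  0.2148] 0.033
jaws 388 0.084 [0.5789 0.0411] 0.0163
plug 456 0.1014 [0.5772 0.0361] 0.0093
top
neck 0
ball 68 0.054 [0.501  0.2114] 0.0323
jaws 41 0.0848 [0.5764 0.0341] 0.0165
plug 50 0.1022 [0.5763 0.034 ] 0.0087
```

>>> move_arm(series="-0.005 0.02 -0.1 0 0 0 1;-0.005 0.02 -0.2 0 0 0 1;-0.005 0.02 -0.28 0 0 0 1;-0.005 0.02 -0.28 0 0 0 1;-0.005 0.02 -0.28 0 0 0 1;-0.005 0.02 -0.28 0 0 0 1")

```text
clock: 9.35
ee_pos: [0.5046, 0.2145, 0.2123]
tool_rot: [[0.992, 0.127, 0.002], [0.127, -0.992, 0.0], [0.002, -0.0, -1.0]]
ft_force: [0.7, 0.5, 0.8]
finger_gap: 0.0854
grasp_force: 0.0
```

>>> move_arm(series="-0.003 0 -0.1 0 0 0 1;-0.003 0 -0.17 0 0 0 1;-0.003 0 -0.21 0 0 0 1;-0.003 0 -0.21 0 0 0 1;-0.003 0 -0.21 0 0 0 1;-0.003 0 -0.21 0 0 0 1")

```text
clock: 9.85
ee_pos: [0.5039, 0.2152, 0.1498]
tool_rot: [[0.992, 0.128, 0.003], [0.128, -0.992, 0.001], [0.003, -0.0, -1.0]]
ft_force: [-0.2, -0.0, 1.1]
finger_gap: 0.0854
grasp_force: 0.0
```

>>> move_arm(series="0 0 0 0 0 0 -0.9;0 0 0 0 0 0 -0.9;0 0 0 0 0 0 -0.9;0 0 0 0 0 0 -0.9;0 0 0 0 0 0 -0.9;0 0 0 0 0 0 -0.9;0 0 0 0 0 0 -0.9;0 0 0 0 0 0 -0.9;0 0 0 0 0 0 -0.9;0 0 0 0 0 0 -0.9", squeeze=70)

```text
clock: 10.68
ee_pos: [0.5028, 0.215, 0.1483]
tool_rot: [[0.992, 0.128, 0.001], [0.128, -0.992, 0.0], [0.001, 0.0, -1.0]]
ft_force: [-1.1, -1.6, 5.5]
finger_gap: 0.0225
grasp_force: 68.3
```

>>> move_arm(series="0 0 0.05 0 0 0 -0.9;0 0 0.12 0 0 0 -0.9;0 0 0.22 0 0 0 -0.9;0 0 0.34 0 0 0 -0.9;0 0 0.45 0 0 0 -0.9;0 0 0.5 0 0 0 -0.9;0 0 0.5 0 0 0 -0.9;0 0 0.5 0 0 0 -0.9")

```text
clock: 11.35
ee_pos: [0.5023, 0.215, 0.2974]
tool_rot: [[0.992, 0.128, 0.0], [0.128, -0.992, 0.0], [0.0, -0.0, -1.0]]
ft_force: [-0.3, -0.4, -4.6]
finger_gap: 0.0222
grasp_force: 68.6
```

>>> move_arm(series="0.05 -0.12 0 0 0 0 -0.9;0.1 -0.24 0 0 0 0 -0.9;0.15 -0.36 0 0 0 0 -0.9;0.2 -0.48 0 0 0 0 -0.9;0.25 -0.6 0 0 0 0 -0.9;0.3 -0.72 0 0 0 0 -0.9;0.34 -0.84 0 0 0 0 -0.9;0.38 -0.94 0 0 0 0 -0.9;0.38 -0.94 0 0 0 0 -0.9;0.38 -0.94 0 0 0 0 -0.9")

```text
clock: 12.18
ee_pos: [0.6156, -0.0687, 0.2939]
tool_rot: [[0.992, 0.124, -0.006], [0.124, -0.992, 0.002], [-0.005, -0.003, -1.0]]
ft_force: [0.1, 1.3, -1.9]
finger_gap: 0.0223
grasp_force: 69.3
```

```bash
python3 s.py; python3 - <<'E'
from h import *
for cam in ['wrist']:
    m,p,d=cap(cam,cam+'5.png'); C=cloud(m,d,d>0)
    for n in ['flask','cradle_top','cradle']: print(n,[(round(x['conf'],2),w(m,x['point']).round(4).tolist()) for x in spotter.spot_in(n,cam)[:2]])
    q=C[(np.hypot(C[:,0]-.627,C[:,1]+.136)<.06)&(C[:,2]>.054)&(C[:,2]<.066)]; print(len(q),q.min(0) if len(q) else '',q.max(0) if len(q) else '')
E
```

```text
12.1833 [ 0.6156 -0.0687  0.2939] yaw 7.1 [-0.303  0.289  1.496  0.     1.362  1.144] [ 0.049 -0.02   0.029] [ 0.1  1.3 -1.9] 0.0223 69.34614658355713
flask [(0.87, [0.6321, -0.0709, 0.214])]
cradle_top [(0.82, [0.6272, -0.1386, 0.0649])]
cradle [(0.67, [0.6289, -0.1431, 0.0598])]
2503 [ 0.57105181 -0.19190718  0.05402964] [ 0.66122716 -0.09875061  0.06593089]
```

View pics/wrist5.png

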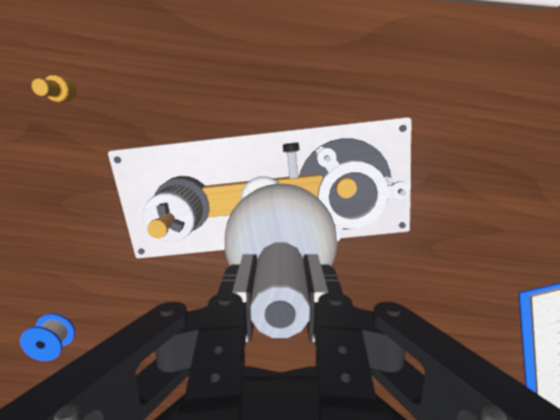

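Wrist view: the flask hangs upright in the fingers, with its ball at (280,245), and the ring is at (355,195). I'll fit the ring and ball centres from the depth data.

```bash
cat > fit.py <<'E'
from h import *
from scipy.optimize import least_squares
o=manip.get_obs(); m,p,d=cap('wrist'); C=cloud(m,d,d>0)
T=o['ee_pos']
q=C[(np.hypot(C[:,0]-.627,C[:,1]+.137)<.055)&(C[:,2]>.057)&(C[:,2]<.067)]
best=max(((lambda D:((D>.024)&(D<.034)).sum()-2*(D<.024).sum())(np.hypot(q[:,0]-x,q[:,1]-y)),x,y) for x in np.arange(.615,.64,.0005) for y in np.arange(-.15,-.125,.0005))
D=np.hypot(q[:,0]-best[1],q[:,1]-best[2]); i=q[D<.030]
print('ring',best,len(q),np.median(q[(D>.024)&(D<.034)][:,2]).round(4))
b=spotter.masks_of('flask','wrist')
P=cloud(m,d,cv2.erode(b[0]['region'].astype(np.uint8),np.ones((5,5)))>0)
P=P[(P[:,2]<T[2]-.087)]
r=least_squares(lambda s:np.linalg.norm(P-s,axis=1)-.034,np.r_[T[:2],T[2]-.11],loss='soft_l1',f_scale=.002)
print('ball',len(P),r.x.round(4),'rel TCP',(r.x-T).round(4),'rms',np.sqrt((r.fun**2).mean()).round(4),T.round(4))
print('shift ring-ball mm',((np.array(best[1:])-r.x[:2])*1000).round(1))
E
python3 fit.py
```

```text
ring (np.int64(1666), np.float64(0.6194999999999995), np.float64(-0.13849999999999998)) 2447 0.0615Traceback (most recent call last):
  File "fit.py", line 10, in <module>
    P=cloud(m,d,cv2.erode(b[0]['region'].astype(np.uint8),np.ones((5,5)))>0)
                          ~^^^
IndexError: list index out of range
```

```bash
python3 - <<'E'
s=open('fit.py').read()
s=s.replace("-2*(D<.024).sum())","-2*(D<.0235).sum()-((D>.0345)&(D<.04)).sum())")
s=s.replace("b=spotter.masks_of('flask','wrist')\nP=cloud(m,d,cv2.erode(b[0]['region'].astype(np.uint8),np.ones((5,5)))>0)\n","P=C[(np.hypot(*(C[:,:2]-T[:2]).T)<.04)&(C[:,2]>T[2]-.13)]\n")
s+="""
g=np.zeros((60,60),int)
for x,y,_ in q:
    a,c=int((x-.567)/.003),int((y+.197)/.003)
    if 0<=a<40 and 0<=c<40: g[a,c]+=1
print('\\n'.join(''.join(' .'[int(v>0)] if v<3 else '#' for v in row[:40]) for row in g[:40]))
"""
open('fit.py','w').write(s)
E
python3 fit.py; python3 s.py
```

```text
ring (np.int64(1522), np.float64(0.6194999999999995), np.float64(-0.13849999999999998)) 2416 0.0615
ball 3874 [ 0.6166 -0.0657  0.1863] rel TCP [ 5.000e-04 -1.000e-04 -1.111e-01] rms 0.0004 [ 0.6161 -0.0656  0.2974]
shift ring-ball mm [  2.9 -72.8]
                                        
                     ..                 
                     ##                 
                    .##                 
                    .##                 
                    .###                
                .#######                
              ##########                
            #############               
           ##############.              
          ######.     ####              
         .####.         ###             
         #####           ###            
        .####             ###           
        #####             ####.         
        ####               ####         
        ####               ####         
        ####               ####         
  ##########               ####         
 .##########               ####         
 .##.########             ####.
[... 239 characters left out ...]
########.       
              ###########.###.###       
               ..######   .##.###       
                           ######       
                           #####.       
                            .##.        
                                        
                                        
                                        
                                        
                                        
                                        
                                        
                                        
12.5333 [ 0.6163 -0.0658  0.2977] yaw 7.4 [-0.298  0.284  1.495  0.     1.363  1.143] [-0.009  0.049  0.05 ] [ 0.8 -0.5 -2.1] 0.0224 69.34337854385376
```

```bash
python3 - <<'E'
from h import *
m,p,d=cap('top'); C=cloud(m,d,d>0)
q=C[(np.hypot(C[:,0]-.622,C[:,1]+.137)<.055)&(C[:,2]>.055)&(C[:,2]<.066)]
print(len(q),max(((lambda D:((D>.024)&(D<.034)).sum()-2*(D<.0235).sum()-((D>.0345)&(D<.04)).sum())(np.hypot(q[:,0]-x,q[:,1]-y)),x,y) for x in np.arange(.612,.64,.0005) for y in np.arange(-.15,-.125,.0005)))
E
```

```text
358 (np.int64(235), np.float64(0.6174999999999994), np.float64(-0.14049999999999999))
```

>>> move_arm(series="0.007 -0.12 0 0 0 0 -0.9;0.007 -0.24 0 0 0 0 -0.9;0.007 -0.244 0 0 0 0 -0.9;0.007 -0.244 -0.1 0 0 0 -0.9;0.007 -0.244 -0.2 0 0 0 -0.9;0.007 -0.244 -0.23 0 0 0 -0.9;0.007 -0.244 -0.23 0 0 0 -0.9;0.007 -0.244 -0.23 0 0 0 -0.9;0.007 -0.244 -0.23 0 0 0 -0.9")

```text
clock: 13.33
ee_pos: [0.6197, -0.1402, 0.2311]
tool_rot: [[0.992, 0.128, 0.003], [0.128, -0.992, -0.001], [0.003, 0.002, -1.0]]
ft_force: [0.3, 0.8, -2.7]
finger_gap: 0.0227
grasp_force: 69.9
```

```bash
python3 fit.py; python3 - <<'E'
from h import *
cap('wrist','w6.png')
E
```

```text
ring (np.int64(824), np.float64(0.6194999999999995), np.float64(-0.13849999999999998)) 1806 0.0615
ball 3867 [ 0.6206 -0.1405  0.12  ] rel TCP [ 0.0009 -0.0003 -0.111 ] rms 0.0004 [ 0.6197 -0.1402  0.2311]
shift ring-ball mm [-1.1  2. ]
                                        
                                        
                                        
                                        
                                        
                                        
                                        
                                        
                                        
                                        
                                        
                                        
                                        
                                        
                                        
                                        
                                        
                                        
  ####                        #         
 .#####                      ##         
 #######                    ##.         
 ########                  ###          
 .########               .####          
  .####  ###            #####           
          ####.       #######           
           ####################         
            ####################        
             .###########.#######       
               .#######   ###.###       
                          .######       
                           #####.       
                            ###.
```

View pics/w6.png

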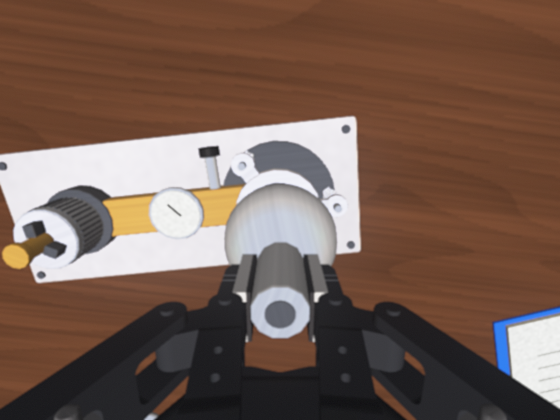

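The view shows the ball at (280,235) over the ring, and the fit leaves about 1 to 2 mm of offset. I'll correct that and lower the flask onto the ring.

>>> move_arm(series="-0.003 0.006 -0.03 0 0 0 -0.9;-0.003 0.006 -0.06 0 0 0 -0.9;-0.003 0.006 -0.08 0 0 0 -0.9;-0.003 0.006 -0.1 0 0 0 -0.9;-0.003 0.006 -0.115 0 0 0 -0.9;-0.003 0.006 -0.12 0 0 0 -0.9;-0.003 0.006 -0.12 0 0 0 -0.9", squeeze=90)

```text
clock: 14.02
ee_pos: [0.6181, -0.1388, 0.1934]
tool_rot: [[0.992, 0.128, 0.001], [0.128, -0.992, -0.001], [0.001, 0.001, -1.0]]
ft_force: [-0.1, -1.0, 3.6]
finger_gap: 0.0222
grasp_force: 88.3
```

```bash
python3 s.py
```

```text
14.0167 [ 0.6181 -0.1388  0.1934] yaw 7.3 [-0.408  0.419  1.54  -0.     1.181  1.035] [-0.113  0.145 -0.046] [-0.1 -1.   3.6] 0.0222 88.2801103591919
```

>>> move_arm(series="0 0 -0.01 0 0 0 -0.9;0 0 -0.02 0 0 0 -0.9;0 0 -0.03 0 0 0 -0.9;0 0 -0.03 0 0 0 -0.9;0 0 -0.03 0 0 0 -0.9")

```text
clock: 14.43
ee_pos: [0.6183, -0.1388, 0.1852]
tool_rot: [[0.992, 0.128, 0.002], [0.128, -0.992, -0.001], [0.002, 0.001, -1.0]]
ft_force: [-2.9, -0.2, 7.8]
finger_gap: 0.0221
grasp_force: 88.4
```

>>> move_arm(series="0 0 -0.006 0 0 0 -0.9;0 0 -0.012 0 0 0 -0.9;0 0 -0.012 0 0 0 -0.9;0 0 -0.012 0 0 0 -0.9")

```text
clock: 14.77
ee_pos: [0.6184, -0.1388, 0.182]
tool_rot: [[0.992, 0.128, 0.002], [0.128, -0.992, -0.001], [0.002, 0.001, -1.0]]
ft_force: [-2.0, -0.6, 8.7]
finger_gap: 0.0219
grasp_force: 88.8
```

>>> move_arm(series="0 0 -0.005 0 0 0 -0.9;0 0 -0.01 0 0 0 -0.9;0 0 -0.01 0 0 0 -0.9;0 0 -0.01 0 0 0 -0.9")

```text
clock: 15.1
ee_pos: [0.6188, -0.1389, 0.1814]
tool_rot: [[0.992, 0.128, 0.003], [0.128, -0.992, -0.002], [0.003, 0.002, -1.0]]
ft_force: [-6.4, 1.2, 21.0]
finger_gap: 0.0222
grasp_force: 90.6
```

The force jumped to 21 N while the descent stalled at z = 0.1814, so the ring is at its stop. One last check before handing in.

```bash
python3 s.py; python3 - <<'E'
from h import *
s=cap('scene','s9.png')[1]; cv2.imwrite('pics/s9c.png',cv2.resize(s[120:290,110:340,::-1],None,fx=3.4,fy=3.4,interpolation=cv2.INTER_CUBIC))
m,p,d=cap('wrist'); C=cloud(m,d,d>0); T=manip.get_obs()['ee_pos']
q=C[(np.hypot(C[:,0]-.627,C[:,1]+.137)<.055)&(C[:,2]>.03)&(C[:,2]<.066)&(C[:,0]>.645)]
print(np.histogram(q[:,2],12,(.03,.066)))
E
```

```text
15.1 [ 0.6188 -0.1389  0.1814] yaw 7.4 [-0.408  0.434  1.546 -0.     1.158  1.035] [0.381 1.396 0.049] [-6.4  1.2 21. ] 0.0222 90.64661622047424
(array([  0,   0,   3,  46, 136, 646, 104,  66,  10,   9,  14,  27]), array([0.03 , 0.033, 0.036, 0.039, 0.042, 0.045, 0.048, 0.051, 0.054,
       0.057, 0.06 , 0.063, 0.066]))
```

View pics/s9c.png

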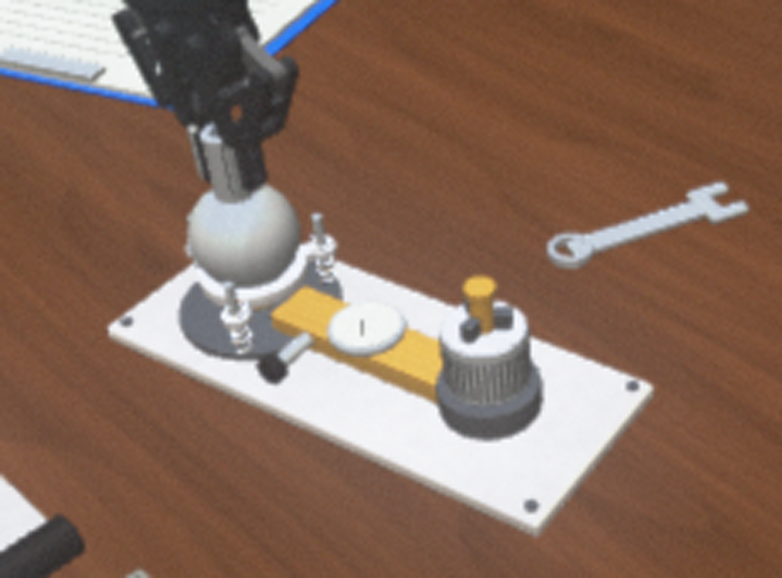

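The flask sits upright at (245,230) with the ring pressed to about 48 mm, a 14 mm travel. The plug is upright in the closed jaws at (485,310). I'm handing it in.

```bash
python3 -c "
from rig import order
print(order.sign_off())"
```

```text
the job is handed in; nothing more can be done
None
```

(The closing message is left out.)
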